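# Blow off the seat, slide the cast's plate onto its pin and hold it home

### The job

Clear dust from the seating jig by pressing its blow-off plunger all the way down to its stop and letting it come back up; after that take the dark grey model plate with the small cast on it, slide it over the jig's locating pin, square with the platen (either way round), until it drops on. Press it fully home against the spring platen and finish with the gripper still holding it pressed down, leaving the other things on the bench where they are.

Things in the scene. Friction and masses are not known exactly. Their poses are not given: they have to be found in the camera images.
- model_plate: dark grey slab 68 (its x) x 52 (its y) x 20 mm, flat on the bench, left, a small stone jaw cast (56 along x, 43 along y, 22 high) fixed on top; 0.2 to 0.3 kg. Origin: centre of the slab's underside, z up. In the underside, at its centre, a blind round hole 14 mm across, 16 mm deep, takes the jig's pin. Grip the slab across its 52 mm; the cast is narrower there
- jig: seating jig fixed on the bench, right: base 200 (x) x 110 (y) x 12 mm, a block with a spring platen (70 along x, 50 along y) and, 95 mm from the pin along the jig's -x (toward the robot), the blow-off plunger. Origin: on the bench under the pin, at the platen centre. Platen top 45 mm above the bench when up, 40 pressed home. Seated, the plate's x lies along the jig's x, either way
- pin_tip (a point): top of the jig's upright fixed steel locating pin, 10 mm across with a tapered tip, 54 mm above the bench; it stands 9 mm above the platen when the platen is up, 14 mm when it is pressed home. The plate hides it as it comes over
- hole_mouth (a point): centre of the hole in the plate's underside (same point as the plate's origin)
- plunger_top (a point): centre of the top of the blow-off plunger's black round head, 28 mm across, 68 mm above the bench when up; it moves down with the head
- blow_plunger (a joint): stroke of the blow-off plunger, m: 0 up, 0.008 at its stop; its spring takes 3 N to start and 7 N at the stop, and lifts it when let go
- platen (a joint): stroke of the spring-loaded platen, m: 0 up, 0.005 pressed home on its stop; its spring takes 6 N to start (the plate's weight alone does not move it) and 11 N at the stop, and lifts it when let go
- box_top (a point): middle of the top of the big pale equipment box that stands fixed on the bench between plate and jig: 250 mm high, from 0.32 to 0.67 m ahead of the robot and up to 0.2 m to either side of this point. Carry the plate over its near part: at x above 0.66 m a lamp arm and a shelf edge (0.39 m high and more) stand behind it
- stain_vial_1: stain vial (brown glass, black cap), 22x22x42 mm; a bystander, to be left where it is. Origin: centre of its underside
- stain_vial_3: stain vial (brown glass, black cap), 22x22x42 mm; a bystander, to be left where it is. Origin: centre of its underside
- bare_cast: bare stone cast of a jaw, with no plate under it, 65x72x30 mm; a bystander, to be left where it is. Origin: centre of its underside
- round_tray: flat round ceramic tray, 64 mm across, 7 mm high; a bystander, to be left where it is. Origin: centre of its underside
- bottle: white bottle, 42 mm across, 100 mm high; a bystander, to be left where it is. Origin: centre of its underside
- powder_a: white powder vial, 16 mm across, 46 mm high; a bystander, to be left where it is. Origin: centre of its underside
- powder_b: white powder vial, 16 mm across, 46 mm high; a bystander, to be left where it is. Origin: centre of its underside

How it is judged:
On the way, in this order (a step that is already met when the one before it is completed fails the run):
1. the blow-off plunger is pressed down to its stop (7 of 8 mm) while the plate is still away from the pin (value of joint blow_plunger above 0.007 m and horizontal distance between hole_mouth and pin_tip above 0.1 m), for 0.05 s.
2. the plunger has come back up, the plate still away from the pin (value of joint blow_plunger below 0.0015 m and horizontal distance between hole_mouth and pin_tip above 0.1 m), for 0.1 s.
3. the plate has dropped onto the locating pin (horizontal distance between hole_mouth and pin_tip below 0.004 m and z of pin_tip in the frame of model_plate above 0.006 m), for 0.1 s.
At the end, for the whole second after the job is handed in: The plate is on the pin (hole within 4 mm of the pin's axis, pin at least 11 mm into it), level within 0.08 rad, square with the jig within 0.15 rad (either way round), the platen pressed at least 4 of its 5 mm by the plate with the fingers still on the plate, the plunger up (horizontal distance between hole_mouth and pin_tip below 0.004 m and z of pin_tip in the frame of model_plate above 0.011 m and value of joint platen above 0.004 m and angle between model_plate's own z axis and vertical below 0.08 rad and angle between the x axis of model_plate and the x axis of jig, either way round below 0.15 rad and contact force between the fingers and model_plate above 2 N and contact force between model_plate and platen above 4 N and value of joint blow_plunger below 0.0015 m); the arm keeps its last pose, push and grip.
It fails at once if a bystander is moved more than 20 mm (distance of any of stain_vial_1, stain_vial_3, bare_cast, round_tray, bottle, powder_a, powder_b from where it was at the start of the episode above 0.02 m).
It also fails if it takes over 72 s, if anything falls off the work surface, if the arm or the gripper's body presses on something with over 40 N, if the wrist force passes 120 N, or if a joint passes its speed limit or range.

### The arm

A 6-joint arm with a two-finger parallel gripper is mounted at the origin on a cart in front of the work surface, level with it; the furniture and walls round the work are solid. World frame = base frame: x ahead of the robot, y to its left, z up, the work surface at z = 0. Lengths are in m, angles in rad, forces in N, time in s.
With the tool pointing down it reaches from about 0.35 to 0.975 m from the base axis. Payload 17.4 kg.
Tool frame: the origin (TCP) lies between the finger pads; the fingertips stand 22 mm ahead of it and the grasp point (between the pads) lies 3 mm ahead of it; z points along the fingers, y is the line along which they close (so a half turn about z gives the same grasp; the last joint's range is limited). The gripper opens to 85 mm and grips with 20 to 120 N. Pads are 22 mm wide; open, the fingers measure 114 mm over their backs; the gripper's body (76 mm by 85 mm) begins 54 mm behind the grasp point. The pads swing forward as they close: fully open they stand 13 mm farther back than shut.
Start: joints at [-1.297, 0.116, 1.442, -0, 1.584, -0.038], TCP at [0.207, -0.642, 0.253] pointing down, gripper open.
Joint ranges: [-2.83, 2.83], [-0.83, 2.19], [0.07, 2.5], [-1.14, 4.28], [0.01, 3], [-2.97, 2.97]. Speed limits (rad/s): [1.89, 1.89, 2.22, 3.14, 3.14, 3.14].

### API

Orientations are given as a unit quaternion [w, x, y, z].
In Python, from cell import r gives the robot as it stands.
- The arm moves only by the shell command python3 -m creep 'ROWS' [OPENING] [FORCE]. ROWS is a JSON object of lists of equal length, an entry for each row: "translation": the shift along the tool's x, y, z in units of 50 mm (1.0 is 50 mm), a list of three; "twist": the turn about the tool's z in units of 5 degrees (1.0 is 5 degrees). In form: {"translation": [[tx, ty, tz], ...], "twist": [twist, ...]}. A call has exactly 5 rows; each row shifts and turns the commanded pose from where the row before left it, along the tool's axes as they then stand; what a row does not reach is not made up. A row lasts 1/10 s, in which the tool goes at most 50 mm and 8.59 degrees, less where a joint would pass 70% of its speed; a pose out of reach is approached as far as the arm can. A call is refused whole if a number of a shift passes 1 or a number of a turn 1, either way. A call with a gripper value outside its range is refused whole. OPENING is the finger opening in mm, from 0 to 85.4, set as the call begins (- or left out, the last holds). The fingers move at their own pace and stop on an object; FORCE is the grip in N (left out, the last holds). Time passes only in rows, so rows that do not move let the fingers close, or fill a call up. It gives the time, the measured TCP pose, the force, the opening and the grip force at its end, in the units of the state.
- r.observe(): the state, without advancing time (a new reading comes with each control period).
- r.capture(name): name is "side" or "top"; returns a dict with "image" (384x512x3 uint8, red, green, blue), "z_map" (384x512 float32, m along the optical axis (not along the pixel's ray), 0 where there is no reading), "vfov" (degrees; the focal length in pixels is half the picture's height over the tangent of half this angle, whatever the lens; pixels are square), "cx", "cy" (the principal point, pixels), "R" (3x3) and "t" (3): a world point X has camera coordinates R X + t. Camera axes: x right, y down, z forward; pixel columns grow to the right and rows downward; lengths in m; the calibration is good to about 2 mm. A picture is of the moment at which its call begins.
- r.close_job(): hands the job in; it is judged then, once.
Trained networks look in the newest picture that a camera, given by its name, has taken for a name from the list of things; names that differ only in an ending like _2 or _b are one class to them, and where a whole thing is asked for, a point or a joint stands for the part that bears it (a point fixed in the world has none). Each returns a list of dicts, best first, with "confidence" (0 to 1); they miss things now and then, are a little off and sometimes report something else, mostly with a low value. They report only what shows in the picture. A call takes as long as a camera call.
- r.silhouettes(name, camera): "pixels" (384x512 bool, what is visible of it) and "box" ([left, top, right, bottom] in pixels, round what is visible of it).
The state is a dict: "time": time; "qpos": joint angles; "qvel": joint speeds; "tau": joint torques, N m; "eef_pos": TCP position; "tool_rot": TCP orientation; "ft_force": force on the tool from outside, world axes, zero at the start; "moment": the same for the moment, N m; "width": opening from 0.0 (shut) to 1.0 (fully open); "grasp_force": force on a finger pad.
Only numpy, scipy, OpenCV 4.12 (cv2) and the standard library are available. Lean on these libraries where they do the work, as an engineer would, in place of code of your own. Each camera call takes 0.05 s, during which the arm holds its last target. There are 200 camera calls.

## Working session

There is one attempt and no reset: what is moved stays moved. The work goes in short steps, Python scripts to look and compute and a shell command to move; the robot and the scene stay as the last step left them, time stands still between calls to the robot, and variables do not carry over. Pictures are saved under pics/ and viewed, at most 10 in all, crops included, and the job is handed in when it is done.

```bash
ls; mkdir -p pics; cat > h.py <<'E'
import numpy as np,cv2
from cell import r
def cloud(c):
    f=192/np.tan(np.radians(c["vfov"]/2)); z=c["z_map"]; v,u=np.mgrid[:384,:512]
    P=np.stack([(u-c["cx"])/f*z,(v-c["cy"])/f*z,z],-1)
    W=(P-c["t"])@c["R"]; W[z==0]=np.nan; return W
def save(c,n): cv2.imwrite("pics/"+n,c["image"][...,::-1])
E
python3 - <<'E'
from h import *
s=r.observe(); print({k:np.round(v,3) for k,v in s.items()})
for cam in("side","top"):
    c=r.capture(cam); save(c,cam+"0.png"); W=cloud(c); print(cam,"campos",np.round(-c["R"].T@c["t"],3))
    for n in("model_plate","jig","blow_plunger","plunger_top","platen","pin_tip"):
        for d in r.silhouettes(n,cam)[:2]:
            p=W[d["pixels"]]; p=p[~np.isnan(p[:,0])]
            print(n,round(d["confidence"],2),d["box"],len(p),np.round(np.percentile(p,[3,50,97],axis=0),3).tolist() if len(p) else "")
E
```

```text
pics
{'time': np.float64(0.0), 'qpos': array([-1.297,  0.117,  1.442, -0.   ,  1.584, -0.038]), 'qvel': array([ 0.001, -0.   , -0.   ,  0.   , -0.001, -0.001]), 'tau': array([ 1.0000e-03, -7.3199e+01, -6.3248e+01, -0.0000e+00,  6.0000e-03,
        0.0000e+00]), 'eef_pos': array([ 0.207, -0.642,  0.253]), 'tool_rot': array([-0.001,  0.988,  0.155, -0.   ]), 'ft_force': array([ 0.537, -0.737, -0.594]), 'moment': array([-0.007,  0.007,  0.011]), 'grasp_force': np.float64(0.0), 'width': np.float64(1.001)}
side campos [-0.184 -1.499  1.063]
jig 0.95 [263.9, 243.7, 319.4, 271.9] 959 [[0.446, -0.379, 0.004], [0.537, -0.337, 0.015], [0.631, -0.267, 0.056]]
blow_plunger 0.57 [286.2, 248.6, 306.1, 256.3] 143 [[0.542, -0.353, 0.022], [0.576, -0.333, 0.045], [0.631, -0.302, 0.05]]
blow_plunger 0.24 [307.7, 285.6, 314.1, 298.5] 75 [[0.492, -0.549, -0.003], [0.499, -0.543, 0.013], [0.529, -0.506, 0.047]]
plunger_top 0.42 [263.9, 243.4, 316.7, 272.7] 921 [[0.447, -0.379, 0.006], [0.535, -0.339, 0.015], [0.625, -0.272, 0.058]]
platen 0.56 [286.3, 248.5, 302.7, 254.3] 137 [[0.543, -0.352, 0.038], [0.
[... 434 characters left out ...]
0.52 [295.4, 151.1, 301.7, 161.2] 98 [[0.685, -0.213, 0.02], [0.696, -0.198, 0.061], [0.715, -0.184, 0.102]]
blow_plunger 0.56 [328.7, 202.7, 332.2, 213.2] 39 [[0.47, -0.324, 0.061], [0.482, -0.312, 0.067], [0.494, -0.302, 0.071]]
plunger_top 0.45 [330.1, 202.5, 333.1, 210.7] 41 [[0.47, -0.325, 0.06], [0.482, -0.312, 0.067], [0.495, -0.302, 0.072]]
platen 0.65 [324.3, 172.6, 335.6, 192.1] 222 [[0.544, -0.35, 0.039], [0.577, -0.325, 0.045], [0.61, -0.303, 0.051]]
pin_tip 0.83 [317.6, 170.2, 345.4, 221.4] 1306 [[0.448, -0.372, 0.006], [0.537, -0.315, 0.014], [0.634, -0.266, 0.06]]
pin_tip 0.25 [162.7, 217.6, 178.0, 233.6] 188 [[0.427, 0.29, 0.017], [0.456, 0.314, 0.026], [0.484, 0.342, 0.042]]
```

```bash
python3 - <<'E'
import cv2
a=cv2.imread("pics/top0.png")[140:260,140:380]; cv2.imwrite("pics/topc.png",cv2.resize(a,(800,400),interpolation=cv2.INTER_CUBIC))
E
```

```text
(no output)
```

View pics/topc.png

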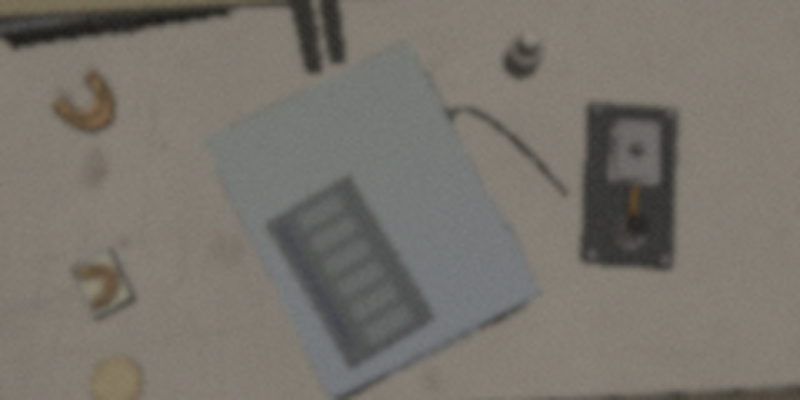

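View pics/side0.png

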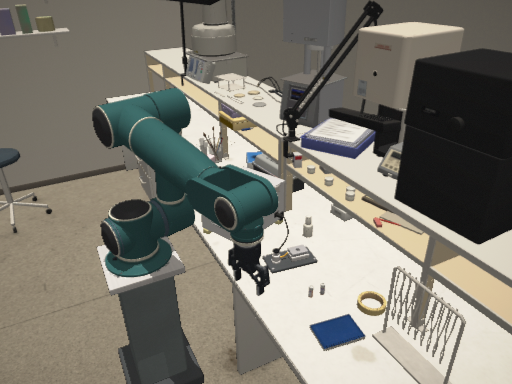

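```bash
python3 - <<'E'
from h import *
c=r.capture("top"); W=cloud(c); im=c["image"].astype(int)
X,Y,Z=W[...,0],W[...,1],W[...,2]
def rect(m,n):
    p=W[m][:,:2].astype(np.float32)*1000; b=cv2.minAreaRect(p); print(n,len(p),"rect",np.round(b[0],1),np.round(b[1],1),round(b[2],1),"mean",p.mean(0).round(1),"med",np.median(p,0).round(1), "zmed",np.median(Z[m]).round(4))
reg=(abs(X-.453)<.06)&(abs(Y-.315)<.06)
rect(reg&(Z>.008),"plate all"); rect(reg&(Z>.008)&(Z<.024),"slab"); rect(reg&(Z>.03),"cast")
J=(X>.42)&(X<.66)&(Y>-.40)&(Y<-.24)
rect(J&(Z>.006),"jig"); rect(J&(Z>.06),"plunger"); rect(J&(Z>.035)&(X>.53),"platen")
for cam in("side","top"):
    if cam=="side": r.capture(cam)
    for n in("stain_vial_1","bare_cast","round_tray","bottle","powder_a","box_top"):
        for d in r.silhouettes(n,cam)[:2]:
            if cam=="side": continue
            p=W[d["pixels"]]; p=p[~np.isnan(p[:,0])]
            print(n,round(d["confidence"],2),np.round(np.median(p,0),3))
m=reg&(Z>.008)
for y in range(210,238): print(" ".join("%3d/%2d"%(im[y,x].sum()//3,Z[y,x]*1000) for x in range(162,182)))
E
```

```text
plate all 244 rect [454.8 319.6] [86.6 63.3] 26.9 mean [453.  314.8] med [452.4 314.3] zmed 0.0239
slab 122 rect [454.8 319.6] [86.6 63.3] 26.9 mean [452.9 313.6] med [449.2 311.3] zmed 0.0203
cast 63 rect [451.5 316.2] [51.  37.4] 27.1 mean [453.1 316. ] med [456.6 313.3] zmed 0.0347
jig 1322 rect [ 539.1 -319. ] [156.7 238.8] 88.6 mean [ 538.1 -318.3] med [ 538.3 -315.9] zmed 0.0136
plunger 40 rect [ 482.  -312.8] [24.1 24. ] 82.8 mean [ 482.4 -312.7] med [ 482.  -312.9] zmed 0.0674
platen 233 rect [ 576.1 -325.4] [51.6 74. ] 85.0 mean [ 576.3 -326. ] med [ 575.7 -325.3] zmed 0.0447Traceback (most recent call last):
  File "<stdin>", line 13, in <module>
ValueError: it knows: bare_cast, blow_plunger, bottle, hole_mouth, jig, model_plate, pin_tip, platen, plunger_top, powder, round_tray, stain_vial
```

The crops show the plate with its cast at about top pixel (170,225), and the jig at about (328,195) with its platen at (330,183) and black plunger head at (331,207). The box stands between them. Next I'll move above the plunger with the fingers shut.

```bash
python3 -m creep '{"translation":[[0.72,-0.46,0],[0.72,-0.46,0],[0.72,-0.46,0],[0.72,-0.46,0],[0.72,-0.46,0]],"twist":[0,0,0,0,0]}' 0 40
python3 -m creep '{"translation":[[0.72,-0.46,0],[0.72,-0.46,0],[0.72,-0.46,0],[0.72,-0.46,0],[0.72,-0.46,0]],"twist":[0,0,0,0,0]}'
python3 -m creep '{"translation":[[0,0,0.6],[0,0,0.6],[0,0,0.6],[0,0,0],[0,0,0]],"twist":[0,0,0,0,0]}'
cat >> h.py <<'E'
def go(x,y,z,yaw=None):
    s=r.observe(); w,a,b,c=s["tool_rot"]; from scipy.spatial.transform import Rotation as Ro
    M=Ro.from_quat([a,b,c,w]).as_matrix(); d=(M.T@(np.array([x,y,z])-s["eef_pos"]))*20
    ph=np.degrees(np.arctan2(M[1,0],M[0,0])); print("t",round(float(s["time"]),2),"pos",s["eef_pos"].round(4),"yaw",ph.round(2),"F",s["ft_force"].round(1),"w",round(float(s["width"]),3),"g",round(float(s["grasp_force"]),1),"zt",M[:,2].round(3))
    print("units",d.round(3),"twist",None if yaw is None else round((ph-yaw)/5,2))
E
python3 - <<'E'
from h import *
go(.482,-.313,.095)
c=r.capture("top"); W=cloud(c); Z=W[...,2]; X,Y=W[...,0],W[...,1]
m=((X>.42)&(X<.66)&(Y>-.40)&(Y<-.25)&(Z>.006)&(Z<.018)).astype(np.uint8)
n,l,st,ce=cv2.connectedComponentsWithStats(m); k=1+st[1:,4].argmax()
p=(W[l==k][:,:2]*1000).astype(np.float32); print(len(p),cv2.minAreaRect(p))
c=r.capture("side"); save(c,"s1.png")
a=c["image"][200:300,220:353]; cv2.imwrite("pics/s1c.png",cv2.resize(a,(798,600),interpolation=cv2.INTER_CUBIC)[...,::-1])
E
```

```text
time: 1.55
eef_pos: [0.3439, -0.4764, 0.2534]
tool_rot: [0.0, 0.988, 0.155, 0.0]
ft_force: [0.9, -1.0, 0.8]
width: 0.145
grasp_force: 0.0
time: 2.05
eef_pos: [0.48, -0.3116, 0.2536]
tool_rot: [0.0, 0.988, 0.155, 0.0]
ft_force: [-0.6, 0.5, 0.1]
width: 0.002
grasp_force: 0.0
time: 2.55
eef_pos: [0.4792, -0.3132, 0.1641]
tool_rot: [-0.0, 0.988, 0.155, -0.0]
ft_force: [0.3, 0.1, 0.9]
width: -0.004
grasp_force: 0.0
t 2.55 pos [ 0.4792 -0.3132  0.1641] yaw 17.86 F [0.3 0.1 0.9] w -0.004 g 0.0 zt [-0.  0. -1.]
units [0.055 0.013 1.382] twist None
220 ((582.8646850585938, -281.0448913574219), (55.754295349121094, 158.2228546142578), 61.85210418701172)
```

View pics/s1c.png

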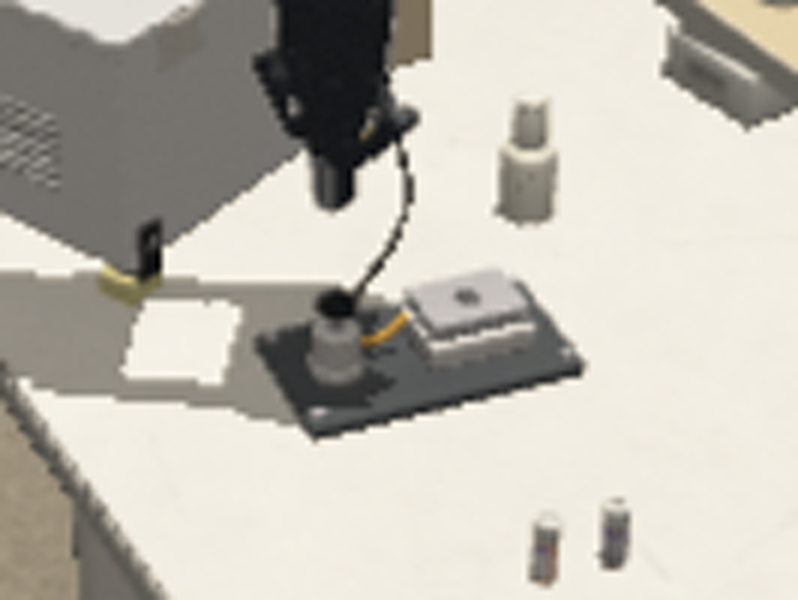

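The fingers hang straight above the plunger head, which is at crop pixel (335,300). I'll press it now.

```bash
python3 -m creep '{"translation":[[0.05,0,0.5],[0,0,0.5],[0,0,0.4],[0,0,0],[0,0,0]],"twist":[0,0,0,0,0]}'
python3 -m creep '{"translation":[[0,0,0.06],[0,0,0.06],[0,0,0.06],[0,0,0.06],[0,0,0]],"twist":[0,0,0,0,0]}'
```

```text
time: 3.15
eef_pos: [0.482, -0.3128, 0.095]
tool_rot: [0.001, 0.988, 0.155, 0.001]
ft_force: [-0.3, -1.3, 0.0]
width: -0.003
grasp_force: 0.0
time: 3.65
eef_pos: [0.4821, -0.3128, 0.0822]
tool_rot: [0.001, 0.988, 0.155, 0.001]
ft_force: [1.8, -1.3, 6.8]
width: -0.0
grasp_force: 3.3
```

```bash
python3 -m creep '{"translation":[[0,0,0.03],[0,0,0.03],[0,0,0],[0,0,0],[0,0,0]],"twist":[0,0,0,0,0]}'
```

```text
time: 4.15
eef_pos: [0.4823, -0.313, 0.0817]
tool_rot: [0.001, 0.988, 0.155, 0.001]
ft_force: [-9.5, 5.3, 33.8]
width: -0.0
grasp_force: 16.6
```

```bash
python3 -m creep '{"translation":[[0,0,-0.3],[0,0,-0.9],[0,0,-1],[0,0,-1],[0,0,-1]],"twist":[0,0,0,0,0]}'
python3 -m creep '{"translation":[[0,0,-0.9],[0.22,-0.81,0],[0.22,-0.81,0],[0.22,-0.81,0],[0.22,-0.81,0]],"twist":[0,0,0,0,0]}'
python3 -m creep '{"translation":[[0.22,-0.81,0],[0.22,-0.81,0],[0.22,-0.81,0],[0.22,-0.81,0],[0.22,-0.81,0]],"twist":[0,0,0,0,0]}' 85
python3 - <<'E'
from h import *
go(.453,.316,.15,27)
for i in range(3):
    c=r.capture("top"); W=cloud(c); Z=W[...,2]; X,Y=W[...,0],W[...,1]
    m=((X>.42)&(X<.66)&(Y>-.40)&(Y<-.26)&(Z>.006)&(Z<.018)).astype(np.uint8)
    m=cv2.morphologyEx(((X>.42)&(X<.66)&(Y>-.40)&(Y<-.24)&(Z>.006)).astype(np.uint8),cv2.MORPH_OPEN,np.ones((5,5)))
    p=(W[m>0][:,:2]*1000).astype(np.float32); e=np.linalg.eigh(np.cov(p.T))[1][:,1]
    print("base",cv2.minAreaRect(p),"pca",np.degrees(np.arctan2(e[1],e[0])))
    q=(X>.53)&(X<.63)&(Y>-.38)&(Y<-.27)&(abs(Z-.045)<.006); p=(W[q][:,:2]*1000).astype(np.float32); e=np.linalg.eigh(np.cov(p.T))[1][:,1]
    print("platen",cv2.minAreaRect(p),p.mean(0),"pca",np.degrees(np.arctan2(e[1],e[0])))
    q=(X>.44)&(X<.52)&(Y>-.36)&(Y<-.27)&(Z>.06); print("plg",W[q].mean(0)*1000)
E
```

```text
time: 4.65
eef_pos: [0.4811, -0.312, 0.2903]
tool_rot: [-0.0, 0.988, 0.155, -0.0]
ft_force: [1.8, -0.7, 0.4]
width: 0.002
grasp_force: 0.0
time: 5.15
eef_pos: [0.4732, -0.1432, 0.3332]
tool_rot: [-0.0, 0.988, 0.155, -0.0]
ft_force: [0.3, 0.4, 0.7]
width: 0.001
grasp_force: 0.0
time: 5.65
eef_pos: [0.4633, 0.0666, 0.3334]
tool_rot: [0.0, 0.988, 0.155, 0.0]
ft_force: [0.4, -0.5, -0.0]
width: 0.848
grasp_force: 0.0
t 5.65 pos [0.4633 0.0666 0.3334] yaw 17.86 F [ 0.4 -0.5 -0. ] w 0.848 g 0.0 zt [ 0.  0. -1.]
units [ 1.333 -4.811  3.667] twist -1.83
base ((541.8119506835938, -321.1180725097656), (106.85321044921875, 198.9398651123047), 84.3369140625) pca 175.4652305883594
platen ((576.0408935546875, -326.2874450683594), (49.25960922241211, 70.95491027832031), 85.18778228759766) [ 576.03796 -326.1514 ] pca 175.9157985015692
plg [ 482.49560143 -312.85595483   67.19484735]
base ((540.2716064453125, -320.3678283691406), (109.45159149169922, 194.39630126953125), 83.54370880126953) pca 173.0311986411612
platen ((571.2035522460938, -325.0755615234375), (51.15925598144531, 82.77813720703125), 82.244873046875) [ 576.2337  -326.16113] pca 174.59195265368226
plg [ 482.2957838  -312.37486933   67.99725967]
base ((541.8848266601562, -320.7520751953125), (107.36558532714844, 201.12393188476562), 81.7640609741211) pca 171.00231246006297
platen ((570.841796875, -325.53564453125), (49.33633804321289, 82.56391143798828), 83.93816375732422) [ 576.2651 -326.3322] pca 174.71108293463806
plg [ 482.43237913 -312.76778719   67.58374882]
```

```bash
python3 -m creep '{"translation":[[0.2,-0.8,0],[0.22,-0.8,0],[0.22,-0.8,0],[0.22,-0.8,0],[0.22,-0.8,0]],"twist":[0,0,0,0,0]}'
python3 -m creep '{"translation":[[0.25,-0.82,0],[0,0,0.8],[0,0,0.8],[0,0,0.8],[0,0,0]],"twist":[0,-0.9,-0.9,0,0]}'
python3 - <<'E'
from h import *
go(.453,.316,.15,27)
for cam in("top","side"):
    c=r.capture(cam); save(c,cam+"2.png")
    ds=r.silhouettes("model_plate",cam); print(cam,[(round(d["confidence"],2),d["box"]) for d in ds])
    b=ds[0]["box"] if ds else [160,210,180,235]
    x=int(max(0,(b[0]+b[2])/2-50)); y=int(max(0,(b[1]+b[3])/2-38))
    cv2.imwrite("pics/%s2c.png"%cam,cv2.resize(c["image"][y:y+75,x:x+100],(640,480),interpolation=cv2.INTER_CUBIC)[...,::-1])
c=r.capture("top"); W=cloud(c); Z=W[...,2]; X,Y=W[...,0],W[...,1]
reg=(abs(X-.453)<.06)&(abs(Y-.315)<.06)
p=W[reg&(Z>.012)&(Z<.06)]; print(len(p))
E
```

```text
time: 6.3
eef_pos: [0.4541, 0.2725, 0.3333]
tool_rot: [0.0, 0.988, 0.155, 0.0]
ft_force: [0.7, -0.5, 0.3]
width: 0.992
grasp_force: 0.0
time: 6.8
eef_pos: [0.4523, 0.3129, 0.2079]
tool_rot: [0.001, 0.973, 0.232, -0.004]
ft_force: [-0.5, -0.4, 0.3]
width: 0.994
grasp_force: 0.0
t 6.8 pos [0.4523 0.3129 0.2079] yaw 26.8 F [-0.5 -0.4  0.3] w 0.994 g 0.0 zt [-0.007 -0.004 -1.   ]
units [ 0.051 -0.05   1.157] twist -0.04
top []
side []
16
```

View pics/top2c.png

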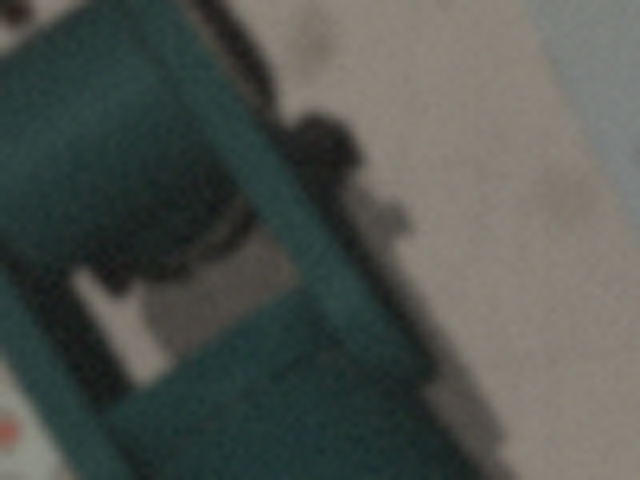

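The wrist hides the plate here, so I'll refine its pose from the first, unobstructed top picture.

```bash
python3 - <<'E'
from h import *
c=r.capture("top"); f=192/np.tan(np.radians(c["vfov"]/2)); R,t=c["R"],c["t"]; np.savez("topcal.npz",f=f,R=R,t=t,c=[c["cx"],c["cy"]])
def proj(P): q=P@R.T+t; return np.c_[q[:,0]/q[:,2]*f+c["cx"],q[:,1]/q[:,2]*f+c["cy"]]
im=cv2.imread("pics/top0.png"); x0,y0,k=152,205,14
def corners(x,y,a,z,L=.068,Wd=.052):
    a=np.radians(a); s=np.array([[1,1],[1,-1],[-1,-1],[-1,1]])*[L/2,Wd/2]
    return np.c_[s@np.array([[np.cos(a),np.sin(a)],[-np.sin(a),np.cos(a)]])+[x,y],np.full(4,z)]
big=cv2.resize(im[y0:y0+40,x0:x0+42],None,fx=k,fy=k,interpolation=cv2.INTER_CUBIC)
big=np.clip(big.astype(float)*1.5-30,0,255).astype(np.uint8); raw=big.copy()
for z,col in((.02,(0,0,255)),(0,(255,0,0))):
    p=((proj(corners(.453,.315,27,z))+.5-[x0,y0])*k).astype(np.int32); cv2.polylines(big,[p],True,col,1)
    print(z,p.tolist())
cv2.imwrite("pics/fit.png",np.hstack([raw[:,100:500],big[:,100:500]]))
E
```

```text
0.02 [[135, 225], [298, 133], [410, 340], [246, 433]]
0 [[153, 234], [314, 144], [424, 348], [262, 439]]
```

View pics/fit.png

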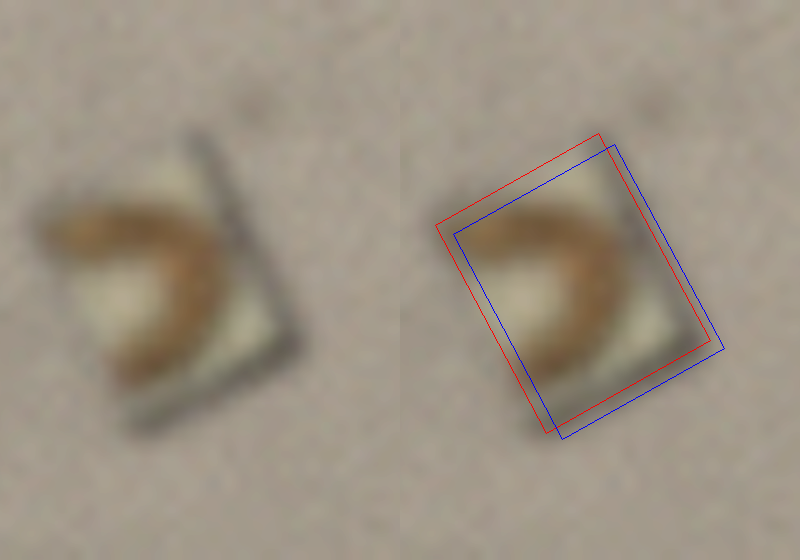

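The plate's outline in the left half runs about (38,225), (200,130), (303,345), (135,435). That puts the real plate about 4 mm toward +y of my model, at a yaw near 25°.

```bash
python3 - <<'E'
from h import *
go(.4535,.3195,.025,25)
E
python3 -m creep '{"translation":[[0.07,-0.1,0.7],[0,0,0.8],[0,0,0.8],[0,0,0.5],[0,0,0.25]],"twist":[0.35,0,0,0,0]}' 85
python3 -m creep '{"translation":[[0,0,0.2],[0,0,0.2],[0,0,0.1],[0,0,0],[0,0,0]],"twist":[0,0,0,0,0]}'
python3 - <<'E'
from h import *
go(.4535,.3195,.025,25)
E
```

```text
t 7.1 pos [0.454  0.3149 0.2157] yaw 26.84 F [-0.6  0.3 -0.8] w 0.994 g 0.0 zt [ 0.003  0.002 -1.   ]
units [ 0.021 -0.087  3.814] twist 0.37
time: 7.6
eef_pos: [0.4539, 0.3206, 0.0596]
tool_rot: [0.0, 0.976, 0.217, -0.001]
ft_force: [-0.5, 0.4, 1.6]
width: 0.998
grasp_force: 0.0
time: 8.1
eef_pos: [0.4545, 0.321, 0.0365]
tool_rot: [-0.0, 0.976, 0.217, 0.0]
ft_force: [0.1, -0.2, 0.8]
width: 0.999
grasp_force: 0.0
t 8.1 pos [0.4545 0.321  0.0365] yaw 25.12 F [ 0.1 -0.2  0.8] w 0.999 g 0.0 zt [ 0.001  0.    -1.   ]
units [-0.03   0.018  0.23 ] twist 0.02
```

```bash
python3 -m creep '{"translation":[[0,0,0.12],[0,0,0.11],[0,0,0],[0,0,0],[0,0,0]],"twist":[0,0,0,0,0]}'
python3 -m creep '{"translation":[[0,0,0],[0,0,0],[0,0,0],[0,0,0],[0,0,0]],"twist":[0,0,0,0,0]}' 40 60
python3 -m creep '{"translation":[[0,0,0],[0,0,0],[0,0,0],[0,0,0],[0,0,0]],"twist":[0,0,0,0,0]}' 
python3 - <<'E'
from h import *
go(.4535,.3195,.025,25)
E
```

```text
time: 8.6
eef_pos: [0.4542, 0.3208, 0.0244]
tool_rot: [-0.0, 0.976, 0.217, 0.0]
ft_force: [-1.2, -0.0, 1.0]
width: 0.999
grasp_force: 0.0
time: 9.1
eef_pos: [0.4544, 0.3209, 0.0248]
tool_rot: [-0.0, 0.976, 0.217, 0.0]
ft_force: [-1.8, -1.2, 5.7]
width: 0.593
grasp_force: 63.5
time: 9.6
eef_pos: [0.4544, 0.3209, 0.0248]
tool_rot: [-0.0, 0.976, 0.217, 0.0]
ft_force: [-0.8, -0.5, 4.7]
width: 0.593
grasp_force: 63.5
t 9.6 pos [0.4544 0.3209 0.0248] yaw 25.11 F [-0.8 -0.5  4.7] w 0.593 g 63.5 zt [ 0.001  0.    -1.   ]
units [-0.028  0.018 -0.004] twist 0.02
```

Slab gripped at about 51 mm opening. Lifting it and carrying it over the box.

```bash
python3 -m creep '{"translation":[[0,0,-0.4],[0,0,-0.8],[0,0,-1],[0,0,-1],[0,0,-1]],"twist":[0,0,0,0,0]}'
python3 -m creep '{"translation":[[0,0,-1],[0,0,-1],[0,0,-0.4],[-0.2,0.8,0],[-0.2,0.8,0]],"twist":[0,0,0,0,0]}'
python3 -m creep '{"translation":[[-0.2,0.8,0],[-0.2,0.8,0],[-0.2,0.8,0],[-0.2,0.8,0],[-0.2,0.8,0]],"twist":[0,0,0,0,0]}'
python3 -m creep '{"translation":[[-0.2,0.8,0],[-0.2,0.8,0],[-0.2,0.8,0],[-0.2,0.8,0],[-0.2,0.8,0]],"twist":[0,0,0,0,0]}'
python3 -m creep '{"translation":[[-0.2,0.8,0],[-0.2,0.8,0],[-0.2,0.8,0],[-0.2,0.8,0],[0,0,0]],"twist":[0,0,0,0,0]}'
python3 -m creep '{"translation":[[0,0,0],[0,0,0],[0,0,0],[0,0,0],[0,0,0]],"twist":[1,1,1,1,1]}'
python3 -m creep '{"translation":[[0,0,0],[0,0,0],[0,0,0],[0,0,0],[0,0,0]],"twist":[1,0.4,0,0,0]}'
python3 - <<'E'
from h import *
go(.5763,-.3262,.15,-7)
E
```

```text
time: 10.1
eef_pos: [0.4537, 0.3205, 0.236]
tool_rot: [0.0, 0.976, 0.217, -0.0]
ft_force: [0.9, 1.0, -3.1]
width: 0.593
grasp_force: 63.3
time: 10.6
eef_pos: [0.4699, 0.2394, 0.3545]
tool_rot: [-0.0, 0.976, 0.218, 0.0]
ft_force: [0.5, 0.1, -2.7]
width: 0.59
grasp_force: 63.4
time: 11.1
eef_pos: [0.5095, 0.0359, 0.3541]
tool_rot: [-0.0, 0.976, 0.217, -0.0]
ft_force: [0.6, 0.5, -2.6]
width: 0.593
grasp_force: 63.4
time: 11.6
eef_pos: [0.5492, -0.1666, 0.3539]
tool_rot: [-0.0, 0.976, 0.217, -0.0]
ft_force: [0.8, 0.4, -1.7]
width: 0.591
grasp_force: 63.4
time: 12.1
eef_pos: [0.5809, -0.3307, 0.3521]
tool_rot: [-0.001, 0.976, 0.216, -0.001]
ft_force: [0.4, 1.0, -3.1]
width: 0.594
grasp_force: 63.5
time: 12.6
eef_pos: [0.5809, -0.3263, 0.3538]
tool_rot: [-0.0, 1.0, -0.001, -0.0]
ft_force: [0.8, -0.3, -1.5]
width: 0.594
grasp_force: 63.5
time: 13.1
eef_pos: [0.5809, -0.3265, 0.3542]
tool_rot: [-0.0, 0.998, -0.059, -0.0]
ft_force: [-0.6, 0.0, -2.4]
width: 0.589
grasp_force: 63.5
t 13.1 pos [ 0.5809 -0.3265  0.3542] yaw -6.82 F [-0.6  0.  -2.4] w 0.589 g 63.5 zt [-0.  0. -1.]
units [-0.092  0.006  4.083] twist 0.04
```

Descend to about 0.15 and look with the side camera.

```bash
python3 -m creep '{"translation":[[0,0,0.8],[0,0,0.8],[0,0,0.8],[0,0,0.8],[0,0,0.8]],"twist":[0,0,0,0,0]}'
python3 -m creep '{"translation":[[0,0,0.2],[0,0,0],[0,0,0],[0,0,0],[0,0,0]],"twist":[0,0,0,0,0]}'
python3 - <<'E'
from h import *
go(.5763,-.3262,.15,-7)
c=r.capture("side"); W=cloud(c); Z=W[...,2]; X,Y=W[...,0],W[...,1]; np.savez("s3.npz",**c)
for n in("model_plate","platen","pin_tip","jig"):
    for d in r.silhouettes(n,"side")[:1]:
        p=W[d["pixels"]]; p=p[~np.isnan(p[:,0])]; print(n,round(d["confidence"],2),d["box"],len(p),np.percentile(p,[3,50,97],axis=0).round(3).tolist())
x0,y0=240,210
cv2.imwrite("pics/s3c.png",cv2.resize(c["image"][y0:y0+66,x0:x0+88],(792,594),interpolation=cv2.INTER_CUBIC)[...,::-1])
E
```

```text
time: 13.6
eef_pos: [0.5807, -0.3265, 0.1528]
tool_rot: [0.0, 0.998, -0.06, 0.0]
ft_force: [-0.4, 0.3, -2.0]
width: 0.589
grasp_force: 63.5
time: 14.1
eef_pos: [0.5815, -0.3269, 0.1463]
tool_rot: [0.001, 0.998, -0.06, 0.001]
ft_force: [-0.4, -0.5, -1.2]
width: 0.596
grasp_force: 63.5
t 14.1 pos [ 0.5815 -0.3269  0.1463] yaw -6.88 F [-0.4 -0.5 -1.2] w 0.596 g 63.5 zt [ 0.002 -0.001 -1.   ]
units [-0.104 -0.002 -0.074] twist 0.02
model_plate 0.45 [287.9, 224.6, 311.0, 238.4] 181 [[0.546, -0.357, -0.001], [0.564, -0.336, 0.142], [0.663, -0.127, 0.162]]
platen 0.73 [288.0, 224.0, 312.6, 236.2] 131 [[0.545, -0.357, 0.124], [0.559, -0.335, 0.143], [0.605, -0.301, 0.161]]
pin_tip 0.68 [261.5, 241.8, 315.2, 269.0] 931 [[0.447, -0.38, 0.006], [0.537, -0.339, 0.015], [0.63, -0.272, 0.052]]
jig 0.92 [262.3, 243.9, 317.1, 272.8] 931 [[0.448, -0.38, 0.007], [0.537, -0.339, 0.015], [0.628, -0.272, 0.057]]
```

View pics/s3c.png

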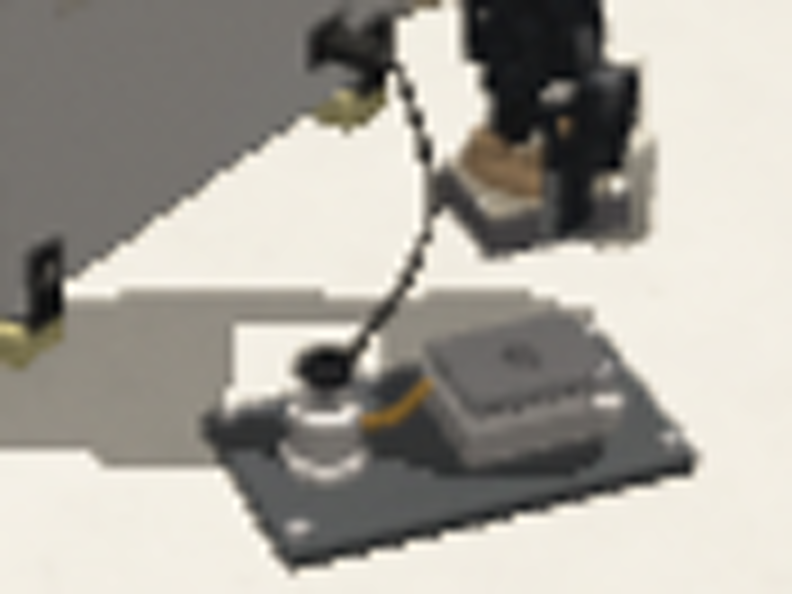

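```bash
python3 - <<'E'
import numpy as np
c=np.load("s3.npz"); f=192/np.tan(np.radians(c["vfov"]/2)); R,t=c["R"],c["t"]
def proj(P): q=np.atleast_2d(P)@R.T+t; return (((np.c_[q[:,0]/q[:,2]*f+c["cx"],q[:,1]/q[:,2]*f+c["cy"]])+.5-[240,210])*9).round().astype(int).tolist()
def cor(x,y,a,z,L,Wd):
    a=np.radians(a); s=np.array([[1,1],[1,-1],[-1,-1],[-1,1]])*[L/2,Wd/2]
    return np.c_[s@np.array([[np.cos(a),np.sin(a)],[-np.sin(a),np.cos(a)]])+[x,y],np.full(4,z)]
print("pin tip",proj([.5763,-.3262,.054])," base",proj([.5763,-.3262,.045]))
print("platen far-R,near-R,near-L,far-L",proj(cor(.5763,-.3262,-7,.045,.07,.05)))
u=np.array([np.cos(.12),-np.sin(.12)])
for o in(0,-.0014):
    x,y=np.array([.5815,-.3269])+o*u
    for z in(.1213,.1413): print("slab",o,z,proj(cor(x,y,-6.9,z,.068,.052)))
print("10mm x:",proj([.5863,-.3262,.054]),"10mm y",proj([.5763,-.3162,.054]))
E
```

```text
pin tip [[519, 343]]  base [[518, 359]]
platen far-R,near-R,near-L,far-L [[565, 312], [613, 373], [470, 407], [424, 345]]
slab 0 0.1213 [[578, 170], [630, 231], [488, 263], [439, 201]]
slab 0 0.1413 [[580, 132], [632, 193], [489, 225], [440, 163]]
slab -0.0014 0.1213 [[576, 171], [627, 231], [485, 264], [437, 201]]
slab -0.0014 0.1413 [[577, 133], [629, 193], [486, 226], [437, 164]]
10mm x: [[538, 337]] 10mm y [[507, 331]]
```

```bash
python3 - <<'E'
import numpy as np,cv2
c=np.load("s3.npz")
im=c["image"][210:282,240:330]
a=cv2.resize(im[10:35,45:77],(768,600),interpolation=cv2.INTER_CUBIC)[...,::-1]
for k in range(0,32,4):
    cv2.putText(a,str(285+k),(k*24,12),0,.4,(0,0,255)); cv2.line(a,(k*24,0),(k*24,599),(200,200,0),1)
for k in range(0,25,4):
    cv2.putText(a,str(220+k),(0,k*24+12),0,.4,(0,0,255)); cv2.line(a,(0,k*24),(767,k*24),(200,200,0),1)
cv2.imwrite("pics/s3z.png",a)
E
```

```text
Traceback (most recent call last):
cv2.error: OpenCV(4.12.0) :-1: error: (-5:Bad argument) in function 'putText'
> Overload resolution failed:
>  - Layout of the output array img is incompatible with cv::Mat
>  - Expected Ptr<cv::UMat> for argument 'img'
```

```bash
python3 -m creep '{"translation":[[-0.08,0,0.4],[0,0,0.4],[0,0,0.3],[0,0,0],[0,0,0]],"twist":[0,0,0,0,0]}'
python3 -m creep '{"translation":[[0,0,0.05],[0,0,0.04],[0,0,0.04],[0,0,0],[0,0,0]],"twist":[0,0,0,0,0]}'
python3 - <<'E'
from h import *
go(.5773,-.3263,.0787,-7)
E
```

```text
time: 14.85
eef_pos: [0.5771, -0.3262, 0.0897]
tool_rot: [-0.0, 0.998, -0.06, -0.0]
ft_force: [0.2, -0.1, -2.1]
width: 0.593
grasp_force: 63.4
time: 15.35
eef_pos: [0.577, -0.3261, 0.0829]
tool_rot: [0.0, 0.998, -0.06, 0.0]
ft_force: [-0.4, -1.1, -2.7]
width: 0.593
grasp_force: 63.5
t 15.35 pos [ 0.577  -0.3261  0.0829] yaw -6.88 F [-0.4 -1.1 -2.7] w 0.593 g 63.5 zt [ 0. -0. -1.]
units [0.007 0.002 0.084] twist 0.02
```

```bash
python3 -m creep '{"translation":[[0,0,0.04],[0,0,0.03],[0,0,0.03],[0,0,0.03],[0,0,0]],"twist":[0,0,0,0,0]}'
```

```text
time: 15.85
eef_pos: [0.5769, -0.3261, 0.076]
tool_rot: [-0.0, 0.998, -0.06, -0.0]
ft_force: [-0.6, 0.3, -2.9]
width: 0.593
grasp_force: 63.5
```

```bash
python3 -m creep '{"translation":[[0,0,0.03],[0,0,0.03],[0,0,0.03],[0,0,0],[0,0,0]],"twist":[0,0,0,0,0]}'
python3 -m creep '{"translation":[[0,0,0.02],[0,0,0.02],[0,0,0],[0,0,0],[0,0,0]],"twist":[0,0,0,0,0]}'
```

```text
time: 16.35
eef_pos: [0.5769, -0.3262, 0.0718]
tool_rot: [-0.0, 0.998, -0.06, -0.0]
ft_force: [-0.7, 0.6, -2.7]
width: 0.587
grasp_force: 63.5
time: 16.85
eef_pos: [0.577, -0.3262, 0.0699]
tool_rot: [0.0, 0.998, -0.06, 0.0]
ft_force: [0.0, -1.7, -0.5]
width: 0.59
grasp_force: 63.6
```

The pin is in the hole with no side load. Pressing home.

```bash
python3 -m creep '{"translation":[[0,0,0.02],[0,0,0.02],[0,0,0.02],[0,0,0.02],[0,0,0.02]],"twist":[0,0,0,0,0]}'
python3 -m creep '{"translation":[[0,0,0.01],[0,0,0],[0,0,0],[0,0,0],[0,0,0]],"twist":[0,0,0,0,0]}'
```

```text
time: 17.35
eef_pos: [0.5771, -0.3262, 0.0653]
tool_rot: [0.0, 0.998, -0.06, 0.0]
ft_force: [-3.9, 1.7, 8.1]
width: 0.592
grasp_force: 64.5
time: 17.85
eef_pos: [0.577, -0.3262, 0.0649]
tool_rot: [0.0, 0.998, -0.06, 0.0]
ft_force: [-4.6, 3.5, 8.4]
width: 0.591
grasp_force: 64.8
```

```bash
python3 -m creep '{"translation":[[0,0,0.015],[0,0,0.015],[0,0,0],[0,0,0],[0,0,0]],"twist":[0,0,0,0,0]}'
python3 - <<'E'
from h import *
go(.5773,-.3263,.0649,-7)
c=r.capture("side")
cv2.imwrite("pics/s4c.png",cv2.resize(c["image"][210:276,240:328],(792,594),interpolation=cv2.INTER_CUBIC)[...,::-1])
E
```

```text
time: 18.35
eef_pos: [0.5771, -0.3262, 0.0647]
tool_rot: [0.0, 0.998, -0.06, 0.0]
ft_force: [-10.0, 5.3, 20.7]
width: 0.589
grasp_force: 66.1
t 18.35 pos [ 0.5771 -0.3262  0.0647] yaw -6.88 F [-10.    5.3  20.7] w 0.589 g 66.1 zt [ 0.001 -0.    -1.   ]
units [ 0.003  0.001 -0.003] twist 0.02
```

View pics/s4c.png

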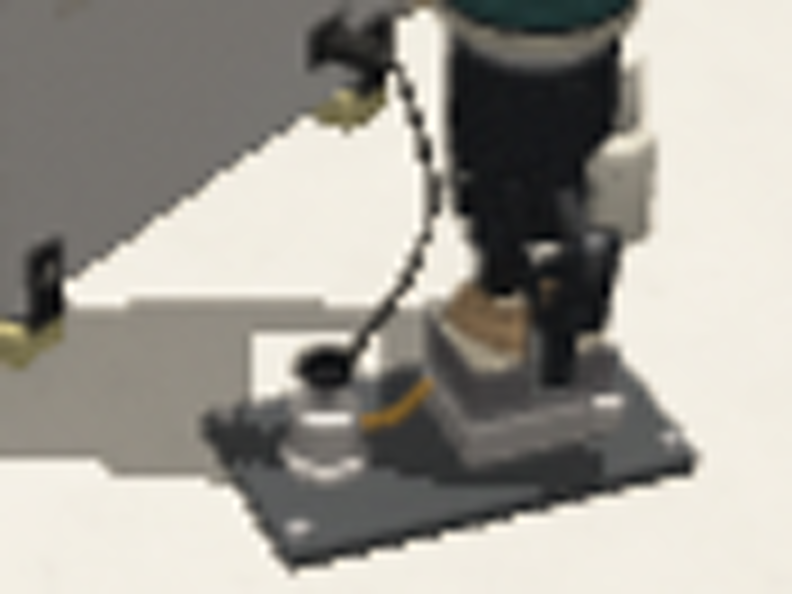

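The plate sits flush and square on the platen at about (520,390). The plunger head is up at (325,365), and the hard stop shows at the expected height.

```bash
python3 -c "
from cell import r
print(r.close_job())"
```

```text
the job is handed in; nothing more can be done
None
```

I pressed the plunger to its stop and let it back up, then put the plate on the pin and held it pressed home against its stop, gripper still closed; I handed the job in at about 18 s, but no verdict was returned.

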